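# Find the dragging swivel caster by feel

### The arm

A 6-joint arm with a two-finger parallel gripper is mounted at the origin on a cart in front of the work surface, level with it; the furniture and walls round the work are solid. World frame = base frame: x ahead of the robot, y to its left, z up, the work surface at z = 0. Lengths are in m, angles in rad, forces in N, time in s.
With the tool pointing down it reaches from about 0.325 to 0.85 m from the base axis. Payload 15.5 kg.
Tool frame: the origin (TCP) lies midway between the tips of the shut fingers; the grasp point (between the pads) lies 19 mm behind it; z points along the fingers, y is the line along which they close (so a half turn about z gives the same grasp; the last joint's range is limited). The gripper opens to 91 mm and grips with 3 to 60 N. Pads are 32 mm wide; open, the fingers measure 118 mm over their backs; the gripper's body (76 mm by 178 mm) begins 60 mm behind the grasp point.
Start: joints at [1.204, 0.494, 1.345, -0, 1.302, -0.096], TCP at [0.168, 0.602, 0.214] pointing down, gripper open.
Joint ranges: [-2.91, 2.91], [-0.82, 2.16], [0.22, 2.67], [-1.22, 4.37], [0.12, 2.79], [-3.08, 3.08]. Speed limits (rad/s): [1.89, 1.89, 2.57, 3.01, 3.01, 3.01].

### API

Orientations are given as a unit quaternion [x, y, z, w].
In Python, from plant import bot gives the robot as it stands. The module is installed in compiled form; this text tells all that it offers.
- The arm moves only by the shell command python3 -m handwheel 'ROWS'. ROWS is JSON, a list of rows, each a list of 3 entries, a list of its own where there are three numbers: the shift along the world's x, y, z in m, then the turn, a rotation vector about the world's x, y, z in rad, then the finger opening in m, from 0 to 0.0912. In form: [[[tx, ty, tz], [ax, ay, az], gripper], ...]. A call has exactly 10 rows; each row shifts and turns the commanded pose from where the row before left it; what a row does not reach is not made up. A row lasts 1/8 s, in which the tool goes at most 62.5 mm and 10.7 degrees, less where a joint would pass 70% of its speed; a pose out of reach is approached as far as the arm can. A call is refused whole if a number of a shift passes 0.0625 or a number of a turn 0.188, either way. A call with a gripper value outside its range is refused whole. The fingers move at their own pace and stop on an object; the grip force is fixed at half the most. Time passes only in rows, so rows that do not move let the fingers close, or fill a call up. It gives the time, the measured TCP pose, the force, the opening and the grip force at its end, in the units of the state.
- bot.state(): the state, without advancing time (a new reading comes with each control period).
- bot.snapshot(name): name is "side" or "top" or "wrist"; returns (picture, depth): 384x512x3 uint8, red, green, blue; 384x512 float32, m along the optical axis (not along the pixel's ray), 0 where there is no reading.
- bot.get_calibration(name): a dict with "camera_matrix" (3x3 intrinsics, pixels), "k1" (the pictures are not rectified: a ray, as slopes to the right and down, at radius r is drawn at 1 + k1 r^2 times it, then the intrinsics apply), "R" (3x3) and "t" (3): a world point X has camera coordinates R X + t. Camera axes: x right, y down, z forward; pixel columns grow to the right and rows downward; lengths in m; the calibration is good to about 2 mm. A picture is of the moment at which its call begins: read the wrist's pose just before it. get_calibration takes no time and is no camera call; for the wrist camera it gives the pose at the moment of the call.
- bot.close_job(): hands the job in; it is judged then, once.
The state is a dict: "t": time; "joint_positions": joint angles; "joint_vel": joint speeds; "tau": joint torques, N m; "position": TCP position; "eef_rot": TCP orientation; "force": force on the tool from outside, world axes, zero at the start; "moment": the same for the moment, N m; "grip_width": finger opening in m; "gripper_force": force on a finger pad.
Only numpy, scipy, OpenCV 4.12 (cv2) and the standard library are available. Lean on these libraries where they do the work, as an engineer would, in place of code of your own. Each camera call takes 0.05 s, during which the arm holds its last target. There are 200 camera calls.

### The job

One of the three casters in this upturned dress-form base swivels badly. Swing each fork round by hand in its leg, gently, about a quarter turn and not back, and feel which one drags; then pull that caster straight up out of its leg and put it in the parts tray. Leave the two good casters seated in their legs, do not force anything against the base, and leave the other things alone.

Things in the scene. Friction and masses are not known exactly. Their poses are not given: they have to be found in the camera images.
- roller_base: Three-armed steel roller base of a dress form, upside down, fixed on the counter. Origin on the counter under its middle; upright square-tube leg ends 26 mm wide and 45 mm high (leg_1, 2, 3) stand 88 mm out at 0, 120, -120 degrees from its x axis, a caster wheel-up in each. The casters look alike; one drags (about 0.2 N m to swivel, the others under 0.02) and may be in any leg.
- leg_1 (a point): Swivel axis at this leg's mouth, 45 mm above the counter; axes as the base's. Its caster: stem 15 mm square, 34 mm down the leg, not clamped; 40 mm flange on the mouth; fork 25 mm over its cheeks (y), 20 mm wide (x), from 20 to 48 mm above this point; axle 22 mm off the swivel axis at 38 mm, wheel 40 mm across, top at 58 mm. Fork starts within 0.4 rad of +x. Wheel rolls. 240 g.
- leg_2 (a point): Swivel axis at this leg's mouth, 45 mm above the counter; axes as the base's. Its caster: stem 15 mm square, 34 mm down the leg, not clamped; 40 mm flange on the mouth; fork 25 mm over its cheeks (y), 20 mm wide (x), from 20 to 48 mm above this point; axle 22 mm off the swivel axis at 38 mm, wheel 40 mm across, top at 58 mm. Fork starts within 0.4 rad of +x. Wheel rolls. 240 g.
- leg_3 (a point): Swivel axis at this leg's mouth, 45 mm above the counter; axes as the base's. Its caster: stem 15 mm square, 34 mm down the leg, not clamped; 40 mm flange on the mouth; fork 25 mm over its cheeks (y), 20 mm wide (x), from 20 to 48 mm above this point; axle 22 mm off the swivel axis at 38 mm, wheel 40 mm across, top at 58 mm. Fork starts within 0.4 rad of +x. Wheel rolls. 240 g.
- parts_tray: Open grey parts tray on the counter, 150 mm (x) by 120 mm (y), 30 mm high, walls and floor 4 mm, fixed. Origin: centre of its underside. The bad caster goes in here.
- button_tin: Round tin, 72 mm across, 33 mm high, a bystander. Origin: centre of its underside.
- thread_spool: Spool of thread standing on end, 29 mm across, 46 mm high, a bystander. Origin: centre of its underside.
- screwdriver: Screwdriver 170 mm long lying near the counter's edge, a bystander. Origin: under its middle.
- pen: Ball pen 139 mm long lying on the counter, a bystander. Origin: under its middle.

How it is judged:
On the way, in this order (a step that is already met when the one before it is completed fails the run):
1. with all three casters in their legs, each fork stands swung by at least about 0.6 rad from where it started (13 mm at the axle) (distance of each of dragging_caster_fork, good_caster_a_fork, good_caster_b_fork from where it was at the start of the episode above 0.013 m and z of dragging_caster in the frame of roller_base below 0.065 m), for 0.2 s.
2. the dragging caster is pulled up clear of its leg (z of dragging_caster in the frame of roller_base above 0.095 m), for 0.1 s.
At the end, for the whole second after the job is handed in: The dragging caster rests in the parts tray (its swivel head within the tray's walls and less than 60 mm up); the two good casters are seated upright in their legs where they were (within 6 mm) (x of dragging_caster in the frame of parts_tray between -0.071 and 0.071 m and y of dragging_caster in the frame of parts_tray between -0.056 and 0.056 m and z of dragging_caster in the frame of parts_tray between 0.005 and 0.06 m and distance of each of good_caster_a, good_caster_b from where it was at the start of the episode below 0.006 m and angle between each of good_caster_a, good_caster_b's own z axis and vertical below 0.1 rad); the robot touches nothing.
It fails at once if a good caster is pulled up more than 15 mm off its seat (z of any of good_caster_a, good_caster_b in the frame of roller_base above 0.0716 m).
It fails at once if anything is forced against the base with more than 50 N (contact force between roller_base and anything else above 50 N).
It fails at once if a bystander is moved more than 20 mm (distance of any of button_tin, thread_spool, screwdriver, pen from where it was at the start of the episode above 0.02 m).
It also fails if it takes over 69 s, if anything falls off the work surface, if the arm or the gripper's body presses on something with over 40 N, if the wrist force passes 120 N, or if a joint passes its speed limit or range.

## Working session

There is one attempt and no reset: what is moved stays moved. The work goes in short steps, Python scripts to look and compute and a shell command to move; the robot and the scene stay as the last step left them, time stands still between calls to the robot, and variables do not carry over. Pictures are saved under pics/ and viewed, at most 10 in all, crops included, and the job is handed in when it is done.

```bash
mkdir -p pics
cat > h.py <<'E'
import numpy as np, cv2
from plant import bot
def snap(n):
    c=bot.get_calibration(n); p,d=bot.snapshot(n); return p,d,c
def save(p,f): cv2.imwrite('pics/'+f,cv2.cvtColor(p,cv2.COLOR_RGB2BGR))
def cloud(d,c):
    K=np.array(c['camera_matrix']);v,u=np.mgrid[:d.shape[0],:d.shape[1]].astype(np.float64)
    k=c['k1'];r=cv2.undistortPoints(np.stack([u.ravel(),v.ravel()],1).reshape(-1,1,2),K,np.array([k,0,0,0,0.])).reshape(-1,2)
    P=np.c_[r,np.ones(len(r))]*d.reshape(-1,1)
    W=(P-np.array(c['t']))@np.array(c['R'])
    W[d.ravel()==0]=np.nan
    return W.reshape(*d.shape,3)
E
python3 - <<'E'
from h import *
for n in ('top','side'):
    p,d,c=snap(n); save(p,n+'0.png'); W=cloud(d,c); np.savez(n+'0.npz',p=p,W=W)
    print(n,-np.array(c['R']).T@np.array(c['t']))
print(bot.state())
E
```

```text
top [0.32768554 0.13929954 1.32604466]
side [0.37123367 1.17581301 0.45097554]
{'t': 0.1, 'joint_positions': array([ 1.20348438e+00,  4.94113706e-01,  1.34606948e+00,  1.42912962e-06,
        1.30253124e+00, -9.54883888e-02]), 'joint_vel': array([-0.00065371, -0.00103971, -0.00156489,  0.0008553 ,  0.00102436,
        0.00092441]), 'tau': array([ 8.23957835e-04, -8.80246425e+01, -3.82539260e+01,  7.07095256e-02,
        4.84757626e-02, -1.94994493e-05]), 'position': array([0.16766705, 0.60172282, 0.21340236]), 'eef_rot': array([ 1.35493906e-01,  9.90778021e-01, -5.45779897e-04, -1.29304849e-04]), 'force': array([-0.15422151, -0.50857727, -0.50101263]), 'moment': array([ 0.01138396, -0.02974585, -0.00459849]), 'gripper_force': 0.0, 'grip_width': 0.09116562418160347}
```

View pics/top0.png

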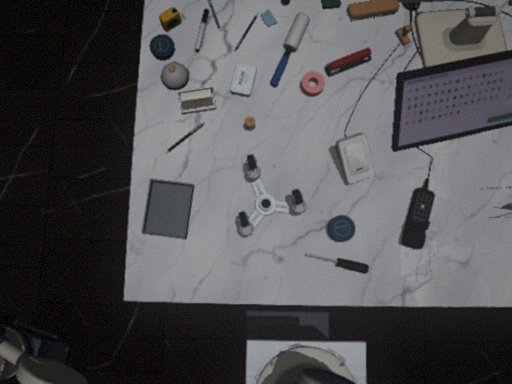

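View pics/side0.png

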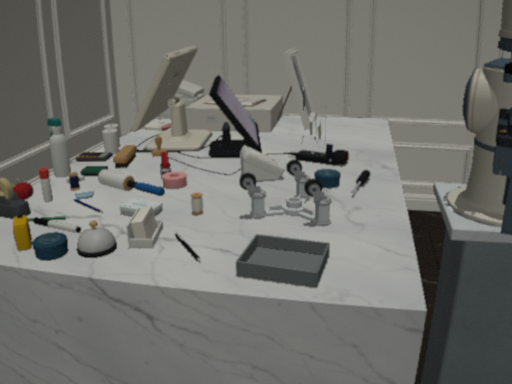

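Run:
```python
from h import *
z=np.load('top0.npz');W=z['W'];p=z['p']
print('base mid',W[204,265],'tray',[W[r,c].round(3) for r,c in((181,149),(183,191),(236,143),(238,186),(209,168))])
print('tin',W[228,341],'spool',W[123,250])
c=cv2.resize(p[140:250,130:320],None,fx=4,fy=4,interpolation=cv2.INTER_CUBIC); save(c,'topcrop.png')
# casters by height
h=((W[...,2]>.055)&(W[...,2]<.13)); h[:, :215]=0;h[:,320:]=0;h[:145]=0;h[245:]=0
n,l,s,ce=cv2.connectedComponentsWithStats(h.astype(np.uint8))
for i in range(1,n):
    if s[i,4]>8:
        P=W[l==i]; print(i,s[i],ce[i].round(1),P.mean(0).round(4),P[:,2].max().round(3), 'top',P[P[:,2]>.09].mean(0).round(4))
```

```text
base mid [0.51410586 0.11872852 0.01489084] tray [array([ 0.575,  0.445, -0.001]), array([0.571, 0.326, 0.001]), array([0.42 , 0.452, 0.002]), array([0.417, 0.332, 0.006]), array([0.495, 0.385, 0.01 ])]
tin [ 0.4506569  -0.08586567  0.03268541] spool [0.73457238 0.16436776 0.04500146]
1 [246 155  15  25 236] [252.2 167. ] [0.6026 0.1553 0.0794] 0.107 top [0.6138 0.1576 0.098 ]
2 [292 189  14  25 249] [297.8 201.5] [0.5131 0.0345 0.0797] 0.109 top [0.5243 0.0375 0.0986]
3 [238 212  15  24 234] [244.5 223.8] [0.452  0.1719 0.0802] 0.106 top [0.4629 0.1752 0.0985]
```

View pics/topcrop.png

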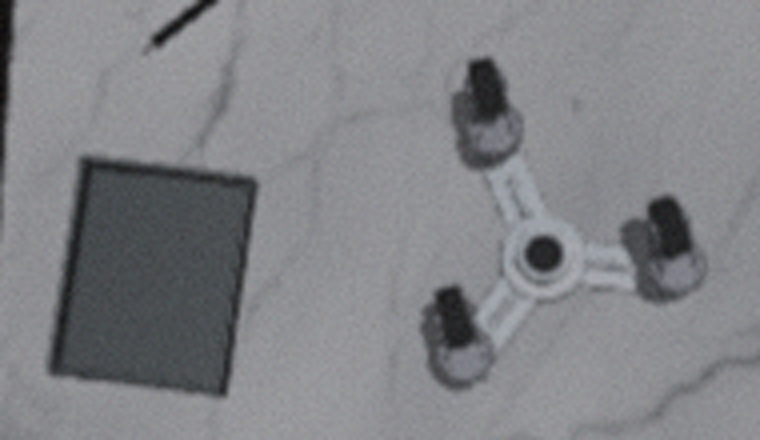

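Run:
```python
from h import *
from scipy.optimize import least_squares as ls
z=np.load('top0.npz');W=z['W']
M={1:(.6026,.1553),3:(.5131,.0345),2:(.452,.1719)}
F={}
for i,m in M.items():
    P=W.reshape(-1,3);P=P[np.isfinite(P[:,0])];r=np.hypot(*(P[:,:2]-m).T);P=P[r<.05]
    f=P[(P[:,2]>.042)&(P[:,2]<.057)];w=P[(P[:,2]>.088)&(P[:,2]<.12)]
    ev=cv2.PCACompute(w[:,:2].astype(np.float32),None)[1][0];ev*=np.sign(ev[0])
    print(i,'flange n',len(f),'min/max',f.min(0).round(3),f.max(0).round(3),'wheel',len(w),w.mean(0).round(4),'ang',np.arctan2(ev[1],ev[0]).round(3))
    hull=cv2.convexHull(f[:,:2].astype(np.float32))[:,0]
    c=ls(lambda c:np.maximum(np.hypot(*(f[:,:2]-c).T)-.020,0).tolist()+(.02*0+.05*(c-f[:,:2].mean(0))).tolist(),f[:,:2].mean(0)).x
    print('   flange c',c.round(4)); F[i]=w.mean(0)[:2]
# fit base centre/yaw to wheel pattern
L=np.array([F[1],F[2],F[3]]);a=np.array([0,2*np.pi/3,-2*np.pi/3])
g=lambda q:(np.c_[q[0]+.088*np.cos(a+q[2]),q[1]+.088*np.sin(a+q[2])]-L).ravel()
s=ls(g,[.51,.12,.4]);print('pattern',s.x.round(4),'res',s.fun.round(4))
# tray
z4=(W[...,2]>.022)&(W[...,2]<.04);z4[:,:130]=0;z4[:,205:]=0;z4[:165]=0;z4[250:]=0
P=W[z4][:,:2].astype(np.float32);print(len(P),'tray',cv2.minAreaRect(P))
```

```text
1 flange n 58 min/max [0.575 0.134 0.048] [0.61  0.172 0.057] wheel 111 [0.6134 0.1578 0.0977] ang 0.215
   flange c [0.5938 0.1522]
3 flange n 53 min/max [0.486 0.01  0.048] [0.519 0.048 0.057] wheel 116 [0.5238 0.0376 0.0976] ang 0.379
   flange c [0.5039 0.0287]
2 flange n 47 min/max [0.423 0.15  0.046] [0.458 0.187 0.057] wheel 114 [0.4625 0.1749 0.0978] ang 0.262
   flange c [0.4422 0.1677]
pattern [0.5332 0.1234 0.4125] res [ 0.0004  0.0009 -0.0002  0.0007 -0.0003 -0.0016]
354 tray ((0.496000736951828, 0.38466954231262207), (0.1214347556233406, 0.14842547476291656), 83.8324966430664)
```

```bash
python3 -m handwheel '[[[0.031,-0.0454,0],[0,0,0],0],[[0.031,-0.0454,0],[0,0,0],0],[[0.031,-0.0454,0],[0,0,0],0],[[0.031,-0.0454,0],[0,0,0],0],[[0.031,-0.0454,0],[0,0,0],0],[[0.031,-0.0454,0],[0,0,0],0],[[0.031,-0.0454,0],[0,0,0],0],[[0.031,-0.0454,0],[0,0,0],0],[[0.031,-0.0454,0],[0,0,0],0],[[0.031,-0.0454,0],[0,0,0],0]]'
```

```text
t: 1.35
position: [0.4785, 0.1464, 0.2138]
eef_rot: [0.136, 0.991, 0.0, -0.0]
force: [0.4, 1.2, -0.1]
grip_width: 0.0002
gripper_force: 0.0
```

Run:
```python
from h import *
p,d,c=snap('wrist');save(p,'w1.png');W=cloud(d,c);np.savez('w1.npz',p=p,W=W)
P=W.reshape(-1,3);P=P[np.isfinite(P[:,0])]
for n,A in dict(l1=(.5946,.154),l2=(.4433,.171),l3=(.5043,.0315)).items():
    Q=P[np.hypot(*(P[:,:2]-A).T)<.06]
    for lo,hi in((.042,.06),(.088,.11)):
        q=Q[(Q[:,2]>lo)&(Q[:,2]<hi)]
        if len(q)>20: print(n,lo,len(q),q.min(0).round(3),q.max(0).round(3),[np.round(x,3) for x in cv2.minAreaRect(q[:,:2].astype(np.float32))])
```

```text
l2 0.042 608 [0.422 0.147 0.048] [0.458 0.186 0.06 ] [array([0.44 , 0.167]), array([0.034, 0.039]), np.float64(3.441)]
l2 0.088 654 [0.444 0.159 0.088] [0.482 0.187 0.104] [array([0.463, 0.173]), array([0.037, 0.025]), np.float64(16.715)]
l3 0.042 516 [0.484 0.009 0.047] [0.519 0.047 0.06 ] [array([0.5 , 0.03]), array([0.04, 0.03]), np.float64(76.355)]
l3 0.088 235 [0.505 0.023 0.088] [0.524 0.042 0.103] [array([0.514, 0.031]), array([0.016, 0.019]), np.float64(26.609)]
```

View pics/w1.png

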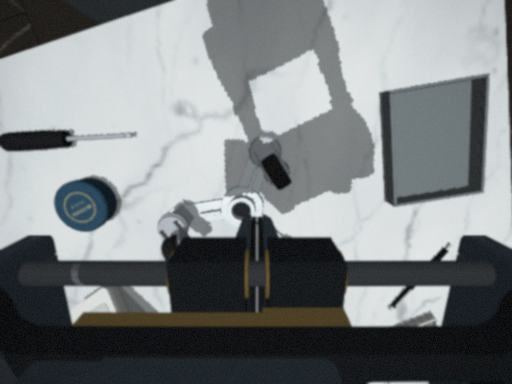

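```bash
python3 -m handwheel '[[[0.0012,-0.004,-0.028],[0,0,0],0],[[0,0,-0.028],[0,0,0],0],[[0,0,-0.028],[0,0,0],0],[[0,0,-0.028],[0,0,0],0],[[0,0,-0.026],[0,0,0],0],[[0,0,0],[0,0,0],0],[[-0.0016,0.0058,0],[0,0,0],0],[[-0.0015,0.0058,0],[0,0,0],0],[[0.0013,0.0054,0],[0,0,0],0],[[0.0012,0.0054,0],[0,0,0],0]]'; python3 -m handwheel '[[[0,0.0037,0],[0,0,0],0],[[0,0.0037,0],[0,0,0],0],[[-0.0009,0.0037,0],[0,0,0],0],[[-0.0013,0.0034,0],[0,0,0],0],[[-0.0014,0.0034,0],[0,0,0],0],[[-0.0014,0.0034,0],[0,0,0],0],[[-0.0017,0.0023,0],[0,0,0],0],[[-0.0017,0.0022,0],[0,0,0],0],[[-0.0017,0.0022,0],[0,0,0],0],[[-0.0017,0.0022,0],[0,0,0],0]]'; python3 -c "
from plant import bot
s=bot.state();print(s['force'],s['moment'])"
```

```text
t: 2.65
position: [0.4786, 0.167, 0.0763]
eef_rot: [0.135, 0.991, 0.0, 0.0]
force: [0.8, -0.2, 0.1]
grip_width: 0.0003
gripper_force: 0.1
t: 3.9
position: [0.4665, 0.1968, 0.0759]
eef_rot: [0.136, 0.991, 0.0, -0.0]
force: [-0.3, -0.1, -0.1]
grip_width: 0.0005
gripper_force: 0.1
[-0.26594426 -0.1447807  -0.07081883] [-0.00517711 -0.0188596  -0.02824032]
```

```bash
python3 -m handwheel '[[[0.0085,0.002,0],[0,0,0],0],[[0.0085,0.002,0],[0,0,0],0],[[0,0,0.035],[0,0,0],0],[[0,0,0.035],[0,0,0],0],[[0.0116,-0.0394,0],[0,0,0],0],[[0.0116,-0.0394,0],[0,0,0],0],[[0.0116,-0.0394,0],[0,0,0],0],[[0.0116,-0.0394,0],[0,0,0],0],[[0.0118,-0.0396,0],[0,0,0],0],[[0,0,0],[0,0,0],0]]'
python3 - <<'E'
from h import *
p,d,c=snap('top');W=cloud(d,c)
save(cv2.resize(p[140:250,130:320],None,fx=4,fy=4,interpolation=cv2.INTER_CUBIC),'t2.png')
E
```

```text
t: 5.15
position: [0.5432, 0.0009, 0.1459]
eef_rot: [0.137, 0.991, -0.0, 0.0]
force: [-0.1, 0.5, -1.5]
grip_width: 0.0005
gripper_force: 0.0
```

View pics/t2.png

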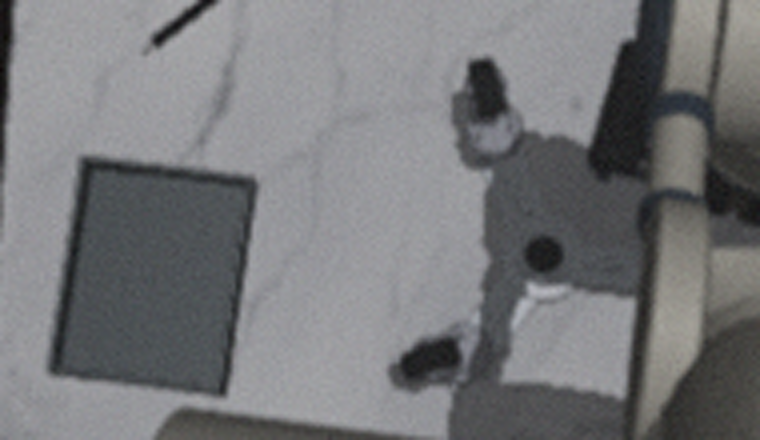

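Leg 2's fork (wheel at about (430,357) in the crop) now points to +y, a quarter turn from before, and its push showed no drag. Leg 3 next.

```bash
python3 -m handwheel '[[[-0.0013,0.002,-0.035],[0,0,0],0],[[0,0,-0.035],[0,0,0],0],[[0,0,0],[0,0,0],0],[[-0.0011,0.0039,0],[0,0,0],0],[[-0.001,0.0039,0],[0,0,0],0],[[-0.001,0.0038,0],[0,0,0],0],[[0.0008,0.0036,0],[0,0,0],0],[[0.0008,0.0036,0],[0,0,0],0],[[0.0009,0.0036,0],[0,0,0],0],[[0,0.0037,0],[0,0,0],0]]';  python3 -m handwheel '[[[0,0.0037,0],[0,0,0],0],[[-0.0009,0.0037,0],[0,0,0],0],[[-0.0013,0.0034,0],[0,0,0],0],[[-0.0014,0.0034,0],[0,0,0],0],[[-0.0014,0.0034,0],[0,0,0],0],[[-0.0017,0.0023,0],[0,0,0],0],[[-0.0017,0.0022,0],[0,0,0],0],[[-0.0017,0.0022,0],[0,0,0],0],[[-0.0017,0.0022,0],[0,0,0],0],[[-0.0014,0.0016,0],[0,0,0],0]]'; python3 -c "
from plant import bot
s=bot.state();print(s['force'],s['moment'])"
```

```text
t: 6.45
position: [0.5412, 0.0313, 0.0773]
eef_rot: [0.135, 0.991, -0.0, 0.002]
force: [2.0, -6.9, -1.4]
grip_width: 0.0003
gripper_force: 2.9
t: 7.7
position: [0.529, 0.0598, 0.0777]
eef_rot: [0.135, 0.991, 0.0, 0.003]
force: [6.5, -4.2, -0.5]
grip_width: 0.0006
gripper_force: 3.0
[ 6.4782113  -4.22647652 -0.45385753] [-0.58229228 -1.16192451  0.10159526]
```

Leg 3 pushes back with about 7.7 N, so it drags. I'll swing leg 1 as well.

```bash
python3 -m handwheel '[[[0.0085,0.002,0],[0,0,0],0],[[0.0085,0.002,0],[0,0,0],0],[[0,0,0.035],[0,0,0],0],[[0,0,0.035],[0,0,0],0],[[0.0286,0.0209,0],[0,0,0],0],[[0.0286,0.0209,0],[0,0,0],0],[[0.0286,0.0209,0],[0,0,0],0],[[0,0,0],[0,0,0],0],[[0,0,-0.035],[0,0,0],0],[[0,0,-0.035],[0,0,0],0]]'; python3 -m handwheel '[[[0,0,0],[0,0,0],0],[[0,0,0],[0,0,0],0],[[0,0,0],[0,0,0],0],[[-0.0011,0.0039,0],[0,0,0],0],[[-0.001,0.0039,0],[0,0,0],0],[[-0.001,0.0038,0],[0,0,0],0],[[0.0008,0.0036,0],[0,0,0],0],[[0.0008,0.0036,0],[0,0,0],0],[[0.0009,0.0036,0],[0,0,0],0],[[0,0.0037,0],[0,0,0],0]]';  python3 -m handwheel '[[[0,0.0037,0],[0,0,0],0],[[-0.0009,0.0037,0],[0,0,0],0],[[-0.0013,0.0034,0],[0,0,0],0],[[-0.0014,0.0034,0],[0,0,0],0],[[-0.0014,0.0034,0],[0,0,0],0],[[-0.0017,0.0023,0],[0,0,0],0],[[-0.0017,0.0022,0],[0,0,0],0],[[-0.0017,0.0022,0],[0,0,0],0],[[-0.0017,0.0022,0],[0,0,0],0],[[-0.0014,0.0016,0],[0,0,0],0]]'; python3 -c "
from plant import bot
s=bot.state();print(s['force'],s['moment'])"
```

```text
t: 8.95
position: [0.6293, 0.1262, 0.0754]
eef_rot: [0.135, 0.991, 0.0, 0.0]
force: [-0.0, -0.6, -0.3]
grip_width: 0.0003
gripper_force: 0.0
t: 10.2
position: [0.629, 0.1527, 0.0759]
eef_rot: [0.136, 0.991, -0.0, -0.0]
force: [0.2, -0.2, 0.2]
grip_width: 0.0002
gripper_force: 0.1
t: 11.45
position: [0.6155, 0.1807, 0.0759]
eef_rot: [0.135, 0.991, -0.0, -0.0]
force: [-0.2, -0.4, -0.1]
grip_width: 0.0001
gripper_force: 0.1
[-0.21669112 -0.36683025 -0.14824417] [-0.001121   -0.06615849  0.01915607]
```

```bash
python3 -m handwheel '[[[0.0085,0.002,0],[0,0,0],0],[[0.0085,0.002,0],[0,0,0],0],[[0,0,0.035],[0,0,0],0],[[0,0,0.035],[0,0,0],0],[[0,0,0.035],[0,0,0],0],[[0,-0.02,0.02],[0,0,0],0.09],[[-0.02,-0.04,0],[0,0,0],0.09],[[-0.02,-0.04,0],[0,0,0],0.09],[[-0.02,-0.04,0],[0,0,0],0.09],[[0,0,0],[0,0,0],0.09]]'
python3 - <<'E'
from h import *
print(bot.state()['joint_positions'].round(2))
p,d,c=snap('wrist');save(p,'w3.png');W=cloud(d,c);np.savez('w3.npz',p=p,W=W)
P=W.reshape(-1,3);P=P[np.isfinite(P[:,0])]
for n,A in dict(l2=(.442,.1675),l3=(.504,.0287)).items():
    Q=P[np.hypot(*(P[:,:2]-A).T)<.06]
    for lo,hi in((.042,.06),(.075,.11),(.094,.11)):
        q=Q[(Q[:,2]>lo)&(Q[:,2]<hi)]
        if len(q)>20: print(n,lo,len(q),q.min(0).round(3),q.max(0).round(3),[np.round(x,3) for x in cv2.minAreaRect(q[:,:2].astype(np.float32))])
E
```

```text
t: 12.7
position: [0.5714, 0.0413, 0.2007]
eef_rot: [0.137, 0.991, -0.0, -0.001]
force: [-0.2, 1.5, -0.4]
grip_width: 0.0477
gripper_force: 0.0
[-0.03  0.43  1.49 -0.    1.22 -1.33]
l2 0.042 1060 [0.423 0.147 0.047] [0.463 0.185 0.06 ] [array([0.445, 0.164]), array([0.04 , 0.033]), np.float64(30.174)]
l2 0.075 1171 [0.424 0.167 0.075] [0.453 0.206 0.104] [array([0.436, 0.186]), array([0.028, 0.037]), np.float64(19.944)]
l2 0.094 697 [0.429 0.169 0.094] [0.448 0.203 0.104] [array([0.436, 0.186]), array([0.018, 0.033]), np.float64(14.807)]
l3 0.042 532 [0.484 0.008 0.051] [0.523 0.042 0.06 ] [array([0.504, 0.024]), array([0.039, 0.032]), np.float64(7.873)]
l3 0.075 926 [0.486 0.029 0.076] [0.514 0.07  0.104] [array([0.5 , 0.05]), array([0.028, 0.04 ]), np.float64(8.969)]
l3 0.094 628 [0.489 0.033 0.094] [0.51  0.066 0.104] [array([0.499, 0.049]), array([0.02 , 0.032]), np.float64(8.321)]
```

View pics/w3.png

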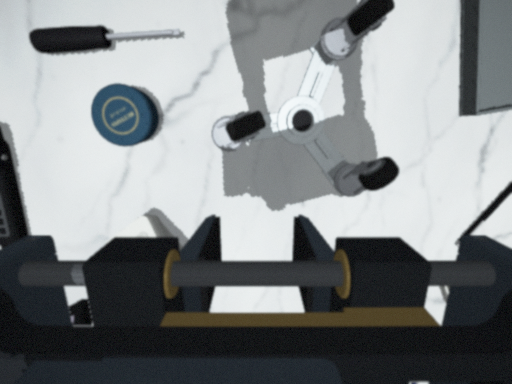

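```bash
python3 -m handwheel '[[[-0.01,0.001,-0.008],[0,0,-0.165],0.09],[[-0.01,0.001,-0.008],[0,0,-0.165],0.09],[[-0.01,0.001,-0.008],[0,0,-0.165],0.09],[[-0.01,0.001,-0.008],[0,0,-0.165],0.09],[[-0.01,0.001,-0.008],[0,0,-0.165],0.09],[[-0.01,0.001,-0.008],[0,0,-0.165],0.09],[[-0.0104,0.0012,-0.008],[0,0,-0.165],0.09],[[0,0,0],[0,0,0],0.09],[[0,0,0],[0,0,0],0.09],[[0,0,0],[0,0,0],0.09]]'
python3 - <<'E'
from h import *
from scipy.spatial.transform import Rotation as R
s=bot.state();y=R.from_quat(s['eef_rot']).apply([0,1,0]);z=R.from_quat(s['eef_rot']).apply([0,0,1]);print(s['position'],y.round(3),z.round(3),s['grip_width'],s['force'])
E
```

```text
t: 14.0
position: [0.503, 0.0517, 0.1452]
eef_rot: [0.654, 0.757, 0.0, 0.0]
force: [0.3, 0.2, -0.1]
grip_width: 0.0902
gripper_force: 0.0
[0.50303293 0.0517445  0.1451893 ] [0.989 0.146 0.001] [ 0.001 -0.    -1.   ] 0.09020158433016941 [ 0.27703469  0.1736969  -0.14472086]
```

```bash
python3 -m handwheel '[[[-0.002,-0.003,-0.02],[0,0,0],0.08],[[0,0,-0.02],[0,0,0],0.07],[[0,0,-0.02],[0,0,0],0.06],[[0,0,-0.017],[0,0,0],0.05],[[0,0,0],[0,0,0],0.045],[[0,0,0],[0,0,0],0.04],[[0,0,0],[0,0,0],0.035],[[0,0,0],[0,0,0],0.032],[[0,0,0],[0,0,0],0.03],[[0,0,0],[0,0,0],0.028]]'; python3 -m handwheel '[[[0,0,0],[0,0,0],0.027],[[0,0,0],[0,0,0],0.026],[[0,0,0],[0,0,0],0.025],[[0,0,0],[0,0,0],0.023],[[0,0,0],[0,0,0],0.02],[[0,0,0],[0,0,0],0.015],[[0,0,0],[0,0,0],0],[[0,0,0],[0,0,0],0],[[0,0,0],[0,0,0],0],[[0,0,0],[0,0,0],0]]'
```

```text
t: 15.25
position: [0.5003, 0.0488, 0.068]
eef_rot: [0.654, 0.756, 0.0, 0.0]
force: [0.7, 0.0, 0.1]
grip_width: 0.0281
gripper_force: 0.0
t: 16.5
position: [0.5002, 0.0487, 0.0679]
eef_rot: [0.654, 0.756, -0.0, -0.0]
force: [-0.2, -0.7, 0.5]
grip_width: 0.0247
gripper_force: 30.0
```

```bash
python3 -m handwheel '[[[0,0,0.002],[0,0,0],0],[[0,0,0.004],[0,0,0],0],[[0,0,0.005],[0,0,0],0],[[0,0,0.006],[0,0,0],0],[[0,0,0.006],[0,0,0],0],[[0,0,0.006],[0,0,0],0],[[0,0,0.007],[0,0,0],0],[[0,0,0.008],[0,0,0],0],[[0,0,0.008],[0,0,0],0],[[0,0,0.008],[0,0,0],0]]'
```

```text
t: 17.75
position: [0.5003, 0.0488, 0.1285]
eef_rot: [0.654, 0.756, 0.0, 0.0]
force: [1.0, 0.3, -3.7]
grip_width: 0.0249
gripper_force: 30.0
```

```bash
python3 -m handwheel '[[[0,0,0.02],[0,0,0],0],[[0,0,0.025],[0,0,0],0],[[0,0,0.025],[0,0,0],0],[[0,0.01,0],[0,0,0],0],[[0,0.02,0],[0,0,0.08],0],[[0,0.03,0],[0,0,0.12],0],[[0,0.03,0],[0,0,0.14],0],[[0,0.03,0],[0,0,0.14],0],[[0,0.03,0],[0,0,0.14],0],[[0,0.03,0],[0,0,0.14],0]]';python3 -m handwheel '[[[-0.0015,0.03,0],[0,0,0.14],0],[[-0.0015,0.03,0],[0,0,0.14],0],[[-0.0015,0.03,0],[0,0,0.14],0],[[-0.0015,0.03,0],[0,0,0.14],0],[[-0.002,0.02,0],[0,0,0],0],[[-0.002,0.012,0],[0,0,0],0],[[0,0.005,0],[0,0,0],0],[[0,0,0],[0,0,0],0],[[0,0,0],[0,0,0],0],[[0,0,0],[0,0,0],0]]'
python3 - <<'E'
from h import *
p,d,c=snap('side');save(p[150:330,150:430].repeat(2,0).repeat(2,1),'s4.png')
E
```

```text
t: 19.0
position: [0.4995, 0.2301, 0.1968]
eef_rot: [0.325, 0.946, -0.0, -0.001]
force: [-0.4, 0.8, -2.8]
grip_width: 0.0247
gripper_force: 30.0
t: 20.25
position: [0.4905, 0.3853, 0.198]
eef_rot: [0.054, 0.999, -0.0, 0.0]
force: [-0.4, -0.1, -2.4]
grip_width: 0.0251
gripper_force: 30.0
```

View pics/s4.png

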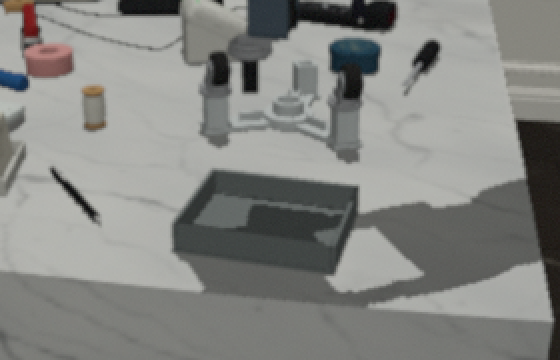

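The caster hangs straight with its stem at about (250,75) in the crop. Leg 3 is empty and the other two casters are seated. I'll lower it and release.

```bash
python3 -m handwheel '[[[0,0,-0.02],[0,0,0],0],[[0,0,-0.025],[0,0,0],0],[[0,0,-0.025],[0,0,0],0],[[0,0,-0.02],[0,0,0],0],[[0,0,-0.015],[0,0,0],0],[[0,0,-0.012],[0,0,0],0],[[0,0,-0.01],[0,0,0],0],[[0,0,-0.006],[0,0,0],0],[[0,0,0],[0,0,0],0],[[0,0,0],[0,0,0],0]]';python3 -m handwheel '[[[0,0,0],[0,0,0],0.03],[[0,0,0],[0,0,0],0.04],[[0,0,0],[0,0,0],0.05],[[0,0,0],[0,0,0],0.07],[[0,0,0],[0,0,0],0.09],[[0,0,0],[0,0,0],0.09],[[0,0,0],[0,0,0],0.09],[[0,0,0],[0,0,0],0.09],[[0,0,0.01],[0,0,0],0.09],[[0,0,0.02],[0,0,0],0.09]]';python3 -m handwheel '[[[0,0,0.03],[0,0,0],0.09],[[0,0,0.04],[0,0,0],0.09],[[0,0,0.04],[0,0,0],0.09],[[-0.03,0,0.02],[0,0,0],0.09],[[-0.03,0.02,0],[0,0,0],0.09],[[-0.03,0.04,0],[0,0,0],0.09],[[-0.03,0.04,0],[0,0,0],0.09],[[-0.03,0.04,0],[0,0,0],0.09],[[0,0,0],[0,0,0],0.09],[[0,0,0],[0,0,0],0.09]]'
python3 - <<'E'
from h import *
p,d,c=snap('side');p2,_,_=snap('top')
save(np.hstack([p[150:330,150:430].repeat(2,0).repeat(2,1)[:,:560],cv2.resize(p2[140:260,130:320],(240,152)).copy().__class__((360,240,3),np.uint8)*0+np.pad(cv2.resize(p2[140:260,130:320],(240,152)),((0,208),(0,0),(0,0)))]),'s5.png')
E
```

```text
t: 21.55
position: [0.4905, 0.3859, 0.0654]
eef_rot: [0.053, 0.999, 0.0, 0.0]
force: [-0.2, 1.1, -3.9]
grip_width: 0.0248
gripper_force: 30.0
t: 22.8
position: [0.49, 0.3855, 0.0952]
eef_rot: [0.053, 0.999, -0.0, -0.0]
force: [0.7, 0.2, 1.0]
grip_width: 0.0904
gripper_force: 0.0
t: 24.05
position: [0.3404, 0.5255, 0.2253]
eef_rot: [0.053, 0.999, -0.0, 0.0]
force: [-0.5, -0.1, -0.0]
grip_width: 0.0895
gripper_force: 0.0
```

View pics/s5.png

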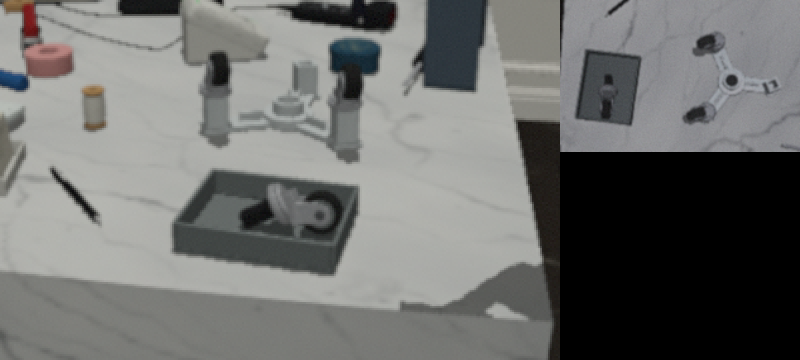

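The dragging caster lies inside the tray, at about (290,210) in the side crop and (607,95) in the top view. Both good casters are still seated and the arm is clear.

```bash
python3 -c "
from plant import bot
print(bot.close_job())"
```

```text
the job is handed in; nothing more can be done
None
```

The dragging caster was the one in leg 3: it pushed back with about 7.7 N while the other two showed no drag. It now lies in the parts tray, the good casters look seated in legs 1 and 2, and the job is handed in at about 24 s, though no verdict was returned.

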